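# Index the forming-template arm over the hump mould

### The job

The arm with the forming template is locked on its bench stand by a spring index pin. Hook a fingertip under the pin's pull ring, gently, without pinching or forcing the ring, lift the pin, swing the arm one hole over so that the template stands above the domed mould, and let the pin drop fully home in that hole. Leave the loose things on the bench where they are.

Things in the scene. Friction and masses are not known exactly. Their poses are not given: they have to be found in the camera images.
- stand: Fixed bench stand of grey painted and bright steel. Origin on the bench under the arm's upright pivot post (cap 111 mm above the bench); z up; its -x axis points, roughly towards the robot, along the start direction of the arm.
- start_hole (a point): Mouth of the middle index hole, where the pin starts, in the stand's level steel sector plate (12 mm thick, top 64 mm above the bench). Five holes, each 13 mm wide, lie on a circle of radius 150 mm about the pivot, at arm angles -0.873, -0.436, 0, 0.436, 0.873 rad (25 degrees or 65 mm apart).
- template_arm (a joint): Swing (rad) of the aluminium arm: bar 30 mm wide, top 85 mm above the bench, reaching 315 mm from the pivot, dark steel template under its outer end. 0 = along the stand's -x axis (start), positive = towards the stand's +y side, stops at +-0.95. Slight friction: it stays where it is left. With the pin in a hole it is locked to about 0.015 rad.
- index_pin (a joint): Lift (m) of the upright steel pin, 10 mm thick with a rounded end, sliding in the arm 150 mm from the pivot. 0 = home, 12 mm deep in a hole; above 0.012 it is clear and the arm can swing; let go between holes it rides at 0.012 on the plate and snaps into a hole that comes within about 3 mm. Stop at 0.030. A spring pushes it down: 5 N at 0, 8 N at the stop.
- ring (a point): Centre of the rigid steel pull ring on top of the pin: 48 mm inside, 60 mm outside, 6 mm round bar. With the pin home it is 145 mm above the bench, 128 mm from the pivot. Frame: x along the arm to the pivot, z up. Low point on the stem at (-22,0,-15) mm, top at (22,0,15); a finger goes squarely through along (0.57,0,-0.82), 35 degrees off plumb, with free room behind it down to the arm.
- dome_top (a point): Top of the domed mould: a fixed eight-sided white plaster block 116 mm across and 35 mm high with a brown dome 86 mm wide, 26 mm high; the point is 61 mm above the bench. It stands under one of the two holes next to the start hole, on the stand's +y or -y side, 265 mm from the pivot; the template clears it by 6 mm.
- bat_top (a point): Centre of the top of the fixed empty plaster bat, a plain flat white disc 112 mm across and 18 mm high, on the side opposite the mould.
- beaker: Loose white plastic beaker, 76 mm across the rim and 110 mm high; origin at the centre of its underside. Bystander.
- glaze_jar: Loose glass jar with a black cap, 60 mm across and 85 mm high; origin at the centre of its underside. Bystander.
- rib: Loose flat wooden rib, 110 x 45 x 12 mm, lying on the bench; origin at the centre of its underside. Bystander.
- glaze_brush: Loose brush 180 mm long lying on the bench; origin at the underside near its middle. Bystander.
Mind the look-alikes: they are no part of the job. Of the things that look like the part that bears dome_top, take the one that is farthest to the robot's right at the start.

How it is judged:
By the outcome, as a careful person would: the job done as asked, in the order asked, and still so for the second after the job is handed in, with the robot touching nothing.
It also fails if it takes over 67 s, if anything falls off the work surface, if the arm or the gripper's body presses on something with over 40 N, if the wrist force passes 120 N, or if a joint passes its speed limit or range.

### The arm

A 6-joint arm with a two-finger parallel gripper is mounted at the origin on the work surface. World frame = base frame: x ahead of the robot, y to its left, z up, the work surface at z = 0. Lengths are in m, angles in rad, forces in N, time in s.
With the tool pointing down it reaches from about 0.35 to 0.975 m from the base axis. Payload 4.9 kg.
Tool frame: the origin (TCP) lies on the centre line of the jaws, within the pads' length; the fingertips stand 14 mm ahead of it and the grasp point (between the pads) lies 5 mm behind it; z points along the fingers, y is the line along which they close (so a half turn about z gives the same grasp; the last joint's range is limited). The gripper opens to 85 mm and grips with 20 to 120 N. Pads are 22 mm wide; open, the fingers measure 114 mm over their backs; the gripper's body (76 mm by 85 mm) begins 54 mm behind the grasp point. The pads swing forward as they close: fully open they stand 13 mm farther back than shut.
Start: joints at [-1.265, 0.053, 1.613, -0, 1.476, -0.119], TCP at [0.258, -0.569, 0.245] pointing down, gripper open.
Joint ranges: [-3.01, 3.01], [-1.01, 2.22], [0.06, 2.58], [-1.02, 4.17], [0.09, 2.62], [-3.14, 3.14]. Speed limits (rad/s): [2.57, 2.57, 3.14, 3.14, 3.14, 3.14].

### API

Orientations are given as a unit quaternion [w, x, y, z].
In Python, from plant import * gives the robot as it stands.
- The arm moves only by the tool send_rows, never from a script. Its argument "steps" is a list of rows, each an object with "translation": the shift along the tool's x, y, z in cm, a list of three; "delta_rot": the turn, a rotation vector about the tool's x, y, z in rad, a list of three; "jaw": the finger opening in cm, from 0 to 8.54. In form: [{"translation": [dx, dy, dz], "delta_rot": [rx, ry, rz], "jaw": jaw}, ...]. A call has exactly 8 rows; each row is the pose to reach, as a shift and turn from the pose commanded when the call began, along the tool's axes at that moment; what a row does not reach only later rows make up. A row lasts 1/10 s, in which the tool goes at most 50 mm and 8.59 degrees, less where a joint would pass 70% of its speed; a pose out of reach is approached as far as the arm can. A call with a gripper value outside its range is refused whole. The fingers move at their own pace and stop on an object; the grip force is fixed at half the most. Time passes only in rows, so rows that repeat a pose let the fingers close, or fill a call up. It gives the time, the measured TCP pose, the force, the opening and the grip force at its end, in the units of the state.
- state(): the state, without advancing time (a new reading comes with each control period).
- grab_frame(name): name is "scene" or "side" or "wrist"; returns a dict with "pixels" (384x512x3 uint8, blue, green, red), "range_z" (384x512 float32, m along the optical axis (not along the pixel's ray), 0 where there is no reading), "fx", "fy", "cx", "cy" (pixels), "rvec" (rotation vector, rad) and "tvec" (3), from world to camera coordinates, as OpenCV has them. Camera axes: x right, y down, z forward; pixel columns grow to the right and rows downward; lengths in m; the calibration is good to about 2 mm. A picture is of the moment at which its call begins.
- job_done(): hands the job in; it is judged then, once.
The state is a dict: "time": time; "joint_pos": joint angles; "joint_vel": joint speeds; "joint_efforts": joint torques, N m; "tool_pos": TCP position; "tool_rot": TCP orientation; "contact_force": force on the tool from outside, world axes, zero at the start; "ft_torque": the same for the moment, N m; "gripper_width": opening from 0.0 (shut) to 1.0 (fully open); "grasp_force": force on a finger pad.
Only numpy, scipy, OpenCV 4.12 (cv2) and the standard library are available. Lean on these libraries where they do the work, as an engineer would, in place of code of your own. Each camera call takes 0.05 s, during which the arm holds its last target. There are 200 camera calls.

## Working session

There is one attempt and no reset: what is moved stays moved. The work goes in short steps, Python scripts to look and compute and a tool call to move; the robot and the scene stay as the last step left them, time stands still between calls to the robot, and variables do not carry over. Pictures are saved under pics/ and viewed, at most 10 in all, crops included, and the job is handed in when it is done.

Besides the shell and the picture viewer there is one more tool, called as name([rows], argument=value, ...), one row to a line, values as JSON. send_rows: Moves the arm, as the interface text tells. Its arguments: {"type":"object","properties":{"steps":{"type":"array","items":{"type":"object","properties":{"translation":{"type":"array","items":{"type":"number"}},"delta_rot":{"type":"array","items":{"type":"number"}},"jaw":{"type":"number"}}}}},"required":["steps"]}

```bash
mkdir -p pics
cat > h.py <<'E'
from plant import *
import numpy as np, cv2
from scipy.spatial.transform import Rotation as R
def cam(f):
    M=cv2.Rodrigues(np.array(f["rvec"],float))[0]; return M,np.array(f["tvec"],float).ravel()
def cloud(f):
    M,t=cam(f); z=f["range_z"]; v,u=np.mgrid[:z.shape[0],:z.shape[1]]
    P=np.stack([(u-f["cx"])/f["fx"]*z,(v-f["cy"])/f["fy"]*z,z],-1)
    W=(P-t)@M; W[z<=0]=np.nan; return W
def ray(f,u,v,h):
    M,t=cam(f); d=M.T@np.array([(u-f["cx"])/f["fx"],(v-f["cy"])/f["fy"],1]); c=-M.T@t
    return c+d*(h-c[2])/d[2]
def proj(f,p):
    return cv2.projectPoints(np.array(p,float).reshape(-1,3),np.array(f["rvec"],float),np.array(f["tvec"],float),np.array([[f["fx"],0,f["cx"]],[0,f["fy"],f["cy"]],[0,0,1]]),None)[0][:,0]
def Rt(s): q=s["tool_rot"]; return R.from_quat([q[1],q[2],q[3],q[0]])
E
python3 - <<'E'
from h import *
ims=[]
import pickle
D={}
for n in ["scene","side"]:
    f=grab_frame(n); D[n]=f; ims.append(f["pixels"])
    M,t=cam(f); print(n,-M.T@t,M[2],f["fx"], (f["range_z"]>0).mean())
pickle.dump(D,open("f0.pkl","wb"))
cv2.imwrite("pics/a.png",cv2.resize(ims[0],(800,600)));cv2.imwrite("pics/b.png",cv2.resize(ims[1],(800,600)))
print(state())
E
```

```text
scene [ 0.9851592  -0.44561558  1.22806992] [-0.36504207  0.35561713 -0.86039569] 464.9802397551128 0.99609375
side [-0.06469422  0.71745223  0.97799874] [ 0.46934004 -0.54746477 -0.69282195] 460.16105876053143 0.9960276285807291
{'time': 0.1, 'joint_pos': array([-1.26496260e+00,  5.32841796e-02,  1.61415399e+00, -4.41971242e-06,
        1.47597834e+00, -1.19000660e-01]), 'joint_vel': array([ 0.00204795, -0.00215068, -0.00388473, -0.00171844, -0.00272569,
       -0.00081849]), 'joint_efforts': array([ 1.10482510e-03, -3.94901276e+01, -3.71363640e+01, -1.10300027e-04,
        3.92169823e-03, -1.03636012e-05]), 'tool_pos': array([ 0.25744411, -0.56893243,  0.24419167]), 'tool_rot': array([-9.07746736e-04,  9.77523719e-01,  2.10823497e-01, -8.72554582e-05]), 'contact_force': array([ 0.35212471,  0.32336358, -0.20647048]), 'ft_torque': array([0.01448726, 0.02668324, 0.03331975]), 'grasp_force': 0.0, 'gripper_width': 1.0009683758577554}
```

View pics/a.png

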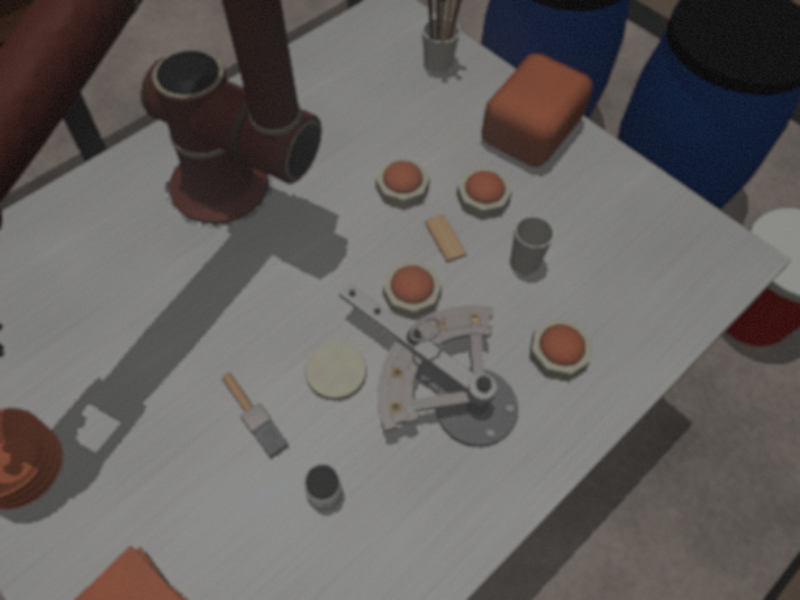

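View pics/b.png

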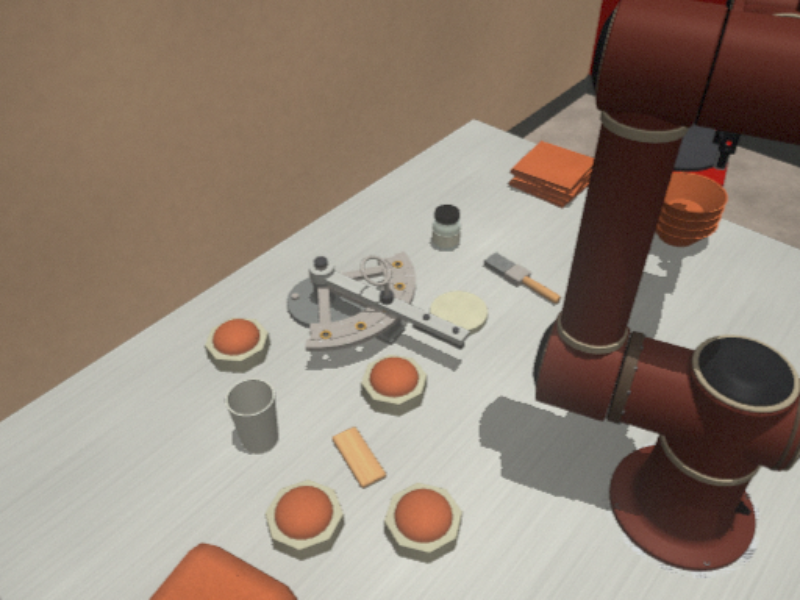

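The scene view shows the post cap at about (483,385), the arm running to (345,290), the ring near (428,340), the bat at (335,370) and the mould nearest the arm at (412,288). The side view agrees: cap (321,265), ring (375,268), mould (394,380), bat (460,312).

```bash
cat > m.py <<'E'
from h import *
import pickle
D=pickle.load(open("f0.pkl","rb"))
k=.64
g={"scene":(483,384),"side":(321,264)}
arms={}
for n in g:
    f=D[n]; W=cloud(f)
    p=ray(f,g[n][0]*k,g[n][1]*k,.111); print(n,"pivot ray",p)
    h=f["pixels"]; hsv=cv2.cvtColor(h,cv2.COLOR_BGR2HSV)
    # cap by depth
    d=np.hypot(W[...,0]-p[0],W[...,1]-p[1])
    m=(d<.03)&(abs(W[...,2]-.111)<.006); q=W[m]; print(" cap",m.sum(),(np.nanmin(q,0)+np.nanmax(q,0))/2,np.ptp(q,axis=0))
    c=q[:,:2].min(0)/2+q[:,:2].max(0)/2
    d=np.hypot(W[...,0]-c[0],W[...,1]-c[1])
    m=(d>.04)&(d<.33)&(abs(W[...,2]-.085)<.004)
    q=W[m][:,:2]; a=np.arctan2(*(q-c)[:,::-1].T); med=np.median(a)
    r=np.hypot(*(q-c).T); s=abs((q-c)@[-np.sin(med),np.cos(med)])<.025; q=q[s]
    vx=cv2.fitLine(q.astype(np.float32),cv2.DIST_HUBER,0,.001,.001).ravel(); 
    print(" arm",s.sum(),vx,np.arctan2(vx[1],vx[0]),"offset of c",np.cross(vx[:2],c-vx[2:]),"reach",r[s].max())
    # ring: above arm
    m=(d>.09)&(d<.17)&(W[...,2]>.118)&(W[...,2]<.18); q=W[m]; print(" ring",m.sum(),q.mean(0),q.min(0),q.max(0))
    red=((hsv[...,0]<15)|(hsv[...,0]>172))&(hsv[...,1]>110)&(W[...,2]>.03)&(W[...,2]<.075)&(W[...,0]>.2)
    nn,l,st,ce=cv2.connectedComponentsWithStats(red.astype(np.uint8))
    for i in range(1,nn):
        if st[i,4]>150: q=W[l==i]; print(" dome",ce[i]/k,(q.min(0)+q.max(0))/2,q[:,2].max())
E
python3 m.py 2>&1 | grep -v -i deprec
```

```text
print(" arm",s.sum(),vx,np.arctan2(vx[1],vx[0]),"offset of c",np.cross(vx[:2],c-vx[2:]),"reach",r[s].max())
scene pivot ray [0.73868046 0.0296318  0.111     ]
 cap 76 [0.73606804 0.03327083 0.11056105] [0.02618804 0.02630893 0.00885178]
 arm 722 [0.9902572  0.13925026 0.57090944 0.009513  ] 0.13970426 offset of c 0.0005279804681436392 reach 0.3142448671376195
 ring 122 [0.60971805 0.01522822 0.14778426] [ 0.5842358  -0.01219984  0.12020078] [0.6340677  0.04450888 0.17012021]
 dome [402.07495981 175.71342444] [0.2836713  0.278714   0.05394851] 0.06628175934982393
 dome [484.3703497  186.31417411] [0.41916055 0.38704344 0.05356858] 0.06679810613978288
 dome [411.34575416 283.5844715 ] [0.48843956 0.10855761 0.05264893] 0.06714550900073306
 dome [562.13571773 344.35513006] [0.76811073 0.22162082 0.05265897] 0.06776038148764009
 dome [ 15.30720339 457.94785782] [ 0.29672723 -0.61501694  0.06910421] 0.07498945470727614
 dome [ 36.8740727  480.52670623] [ 0.34203823 -0.61105701  0.05281605] 0.07496544656148853
 dome [130.00571488 580.75774106] [ 0.60088562 -0.59762961  0.04673687] 0.062001
[... 312 characters left out ...]
0.57965671 -0.01294587  0.11905318] [0.63014324 0.04628487 0.1665127 ]
 dome [553.7817029  168.17854859] [ 0.61498311 -0.6152095   0.04458349] 0.05904599090531609
 dome [686.75189394 203.58901515] [ 0.30159721 -0.63917036  0.07004026] 0.07492819034873445
 dome [684.44527116 229.31960979] [ 0.28509505 -0.59460401  0.05242081] 0.07479410671439078
 dome [235.36025145 336.15812379] [0.76755409 0.23144913 0.04772252] 0.0633687200540037
 dome [393.25975252 376.27936242] [0.4831217  0.11805429 0.04817526] 0.0634537647053805
 dome [302.96319299 511.87565377] [0.41283465 0.39701279 0.04753442] 0.06368902352425704
 dome [422.74215508 514.86968361] [0.2735647  0.28955236 0.04807861] 0.06338307315918977
```

```bash
cat > t.py <<'E'
from h import *
def pose(tilt,yaw):
    xr=np.array([np.cos(yaw),np.sin(yaw),0]); Z=np.array([0,0,1.])
    z=np.sin(tilt)*xr-np.cos(tilt)*Z; x=np.cos(tilt)*xr+np.sin(tilt)*Z
    return R.from_matrix(np.stack([x,np.cross(z,x),z],1))
def rel(p,tilt,yaw,s=None):
    s=s or state(); r=Rt(s); 
    return np.round(r.inv().apply(np.array(p)-s["tool_pos"])*100,2),np.round((r.inv()*pose(tilt,yaw)).as_rotvec(),3)
E
python3 - <<'E'
from t import *
print(rel([.53,.004,.26],.611,.137))
E
```

```text
(array([ 48.45, -40.97,  -1.5 ]), array([-0.09 ,  0.607,  0.278]))
```

send_rows([
  {"translation": [6, -5, -0.5], "delta_rot": [0, 0.05, 0.03], "jaw": 0},
  {"translation": [9, -8, -1], "delta_rot": [0, 0.1, 0.05], "jaw": 0},
  {"translation": [13, -11, -1.5], "delta_rot": [0, 0.15, 0.08], "jaw": 0},
  {"translation": [16, -14, -1.5], "delta_rot": [0, 0.2, 0.1], "jaw": 0},
  {"translation": [20, -17, -1.5], "delta_rot": [0, 0.25, 0.13], "jaw": 0},
  {"translation": [24, -20, -1.5], "delta_rot": [0, 0.3, 0.15], "jaw": 0},
  {"translation": [27, -23, -1.5], "delta_rot": [0, 0.35, 0.17], "jaw": 0},
  {"translation": [30, -26, -1.5], "delta_rot": [0, 0.38, 0.19], "jaw": 0},
])

```text
time: 0.9
tool_pos: [0.4238, -0.207, 0.2596]
tool_rot: [-0.04, 0.975, 0.113, 0.185]
contact_force: [1.4, 0.5, 0.0]
gripper_width: -0.001
grasp_force: 0.0
```

Run:
```python
from t import *
print(rel([.53,.004,.26],.611,.137),state()["tool_pos"])
```

```text
(array([ 13.97, -18.  ,   6.24]), array([-0.08 ,  0.234,  0.071])) [ 0.42384285 -0.20704854  0.25963836]
```

send_rows([
  {"translation": [3, -4, 1.3], "delta_rot": [-0.02, 0.05, 0.01], "jaw": 0},
  {"translation": [6, -8, 2.6], "delta_rot": [-0.04, 0.1, 0.03], "jaw": 0},
  {"translation": [9, -12, 4], "delta_rot": [-0.05, 0.15, 0.05], "jaw": 0},
  {"translation": [12, -15.5, 5.2], "delta_rot": [-0.07, 0.2, 0.06], "jaw": 0},
  {"translation": [13.4, -17.2, 5.9], "delta_rot": [-0.08, 0.23, 0.07], "jaw": 0},
  {"translation": [14, -18, 6.2], "delta_rot": [-0.08, 0.234, 0.07], "jaw": 0},
  {"translation": [14, -18, 6.2], "delta_rot": [-0.08, 0.234, 0.07], "jaw": 0},
  {"translation": [14, -18, 6.2], "delta_rot": [-0.08, 0.234, 0.07], "jaw": 0},
])

```text
time: 1.7
tool_pos: [0.5296, 0.0015, 0.2606]
tool_rot: [-0.02, 0.952, 0.067, 0.299]
contact_force: [0.3, 0.4, -0.6]
gripper_width: -0.003
grasp_force: 0.0
```

Run:
```python
from t import *
import pickle
f=grab_frame("wrist"); pickle.dump(f,open("w1.pkl","wb"))
cv2.imwrite("pics/w1.png",cv2.resize(f["pixels"],(800,600)))
s=state();print(s["tool_pos"],s["joint_pos"],rel([.53,.004,.26],.611,.137))
M,t=cam(f);print(-M.T@t,M[2]); print(proj(f,[[.608,.0155,.145],s["tool_pos"]])/.64)
```

```text
[0.52966942 0.00107724 0.26075893] [-0.2481293  -0.5814643   2.18551223  0.26134953  0.97877807  1.09960566] (array([ 0.02, -0.29,  0.1 ]), array([0.001, 0.001, 0.002]))
[ 0.51494383 -0.00168059  0.40628516] [ 0.31695269  0.04103036 -0.94755343]
[[390.55686901 291.15801364]
 [395.21126854 409.1961731 ]]
```

View pics/w1.png

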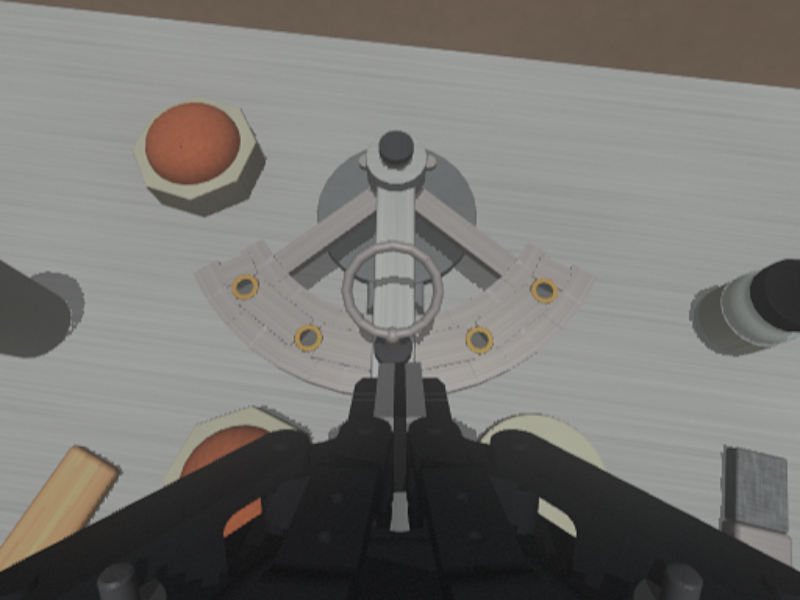

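The wrist view shows the ring centred at about (392,291), within 2 px of the prediction, with the closed fingertips at (400,365), the post at (396,148) and the holes at (308,338) and (480,340). Next I measure the fingertip extent and the ring from depth.

Run:
```python
from t import *
import pickle
f=pickle.load(open("w1.pkl","rb")); s=state(); W=cloud(f)
T=Rt(s).inv().apply(W.reshape(-1,3)-s["tool_pos"]).reshape(W.shape)*1000
m=(abs(T[...,0])<40)&(abs(T[...,1])<30)&(T[...,2]>-60)&(T[...,2]<40)
for a in range(-40,40,4):
    q=T[m&(T[...,2]>=a)&(T[...,2]<a+4)]
    if len(q)>3: print(a,len(q),"y",q[:,1].min().round(),q[:,1].max().round(),"x",q[:,0].min().round(),q[:,0].max().round())
print(proj(f,[[.735,.033,.111],[.608,.0155,.145]])/.64)
p=np.array([.735,.033,0]);
for a in (-.873,-.436,.436,.873):
    th=np.pi+.137-a; print(a,proj(f,p+[.15*np.cos(th),.15*np.sin(th),.064])/.64)
# ring fit: points off arm
q=W[(np.hypot(W[...,0]-.608,W[...,1]-.0155)<.045)&(W[...,2]>.115)&(W[...,2]<.18)]
n=np.linalg.svd(q-q.mean(0))[2][2];print("ring",len(q),q.mean(0),(q.min(0)+q.max(0))/2,np.ptp(q,axis=0),n)
```

```text
-40 1395 y -30.0 30.0 x -10.0 14.0
-36 1260 y -30.0 30.0 x -12.0 14.0
-32 844 y -30.0 30.0 x -12.0 14.0
-28 219 y -19.0 22.0 x 3.0 13.0
-24 561 y -9.0 8.0 x -11.0 12.0
-20 171 y -12.0 15.0 x 7.0 12.0
-16 275 y -13.0 15.0 x 6.0 11.0
-12 286 y -12.0 15.0 x 6.0 12.0
-8 240 y -12.0 15.0 x 6.0 12.0
-4 232 y -12.0 15.0 x 6.0 12.0
0 208 y -12.0 15.0 x 6.0 12.0
4 174 y -11.0 14.0 x 6.0 11.0
8 65 y -9.0 13.0 x 6.0 11.0
[[392.5027951  143.60807144]
 [390.55686901 291.15801364]]
-0.873 [[541.93273027 288.49473689]]
-0.436 [[477.44109389 338.42740024]]
0.436 [[306.47197046 338.00231105]]
0.873 [[242.48487335 287.6667501 ]]
ring 1242 [0.60746903 0.01469003 0.1467405 ] [0.60732941 0.0149928  0.14048639] [0.05125749 0.05908556 0.04785669] [-0.57995746 -0.07227804  0.81143406]
```

Run:
```python
from t import *
c=np.array([.608,.0148,.145]); n=np.array([.565,.078,-.82])
for d in (-.05,.0,.01): print(d,rel(c+d*n,.611,.137))
```

```text
-0.05 (array([-0.1 , -0.3 ,  9.05]), array([0.001, 0.001, 0.002]))
0.0 (array([-0.11, -0.3 , 14.04]), array([0.001, 0.001, 0.002]))
0.01 (array([-0.12, -0.3 , 15.04]), array([0.001, 0.001, 0.002]))
```

send_rows([
  {"translation": [-0.1, -0.3, 3], "delta_rot": [0, 0, 0], "jaw": 0},
  {"translation": [-0.1, -0.3, 6], "delta_rot": [0, 0, 0], "jaw": 0},
  {"translation": [-0.1, -0.3, 9], "delta_rot": [0, 0, 0], "jaw": 0},
  {"translation": [-0.1, -0.3, 10], "delta_rot": [0, 0, 0], "jaw": 0},
  {"translation": [-0.1, -0.3, 11], "delta_rot": [0, 0, 0], "jaw": 0},
  {"translation": [-0.1, -0.3, 11], "delta_rot": [0, 0, 0], "jaw": 0},
  {"translation": [-0.1, -0.3, 11], "delta_rot": [0, 0, 0], "jaw": 0},
  {"translation": [-0.1, -0.3, 11], "delta_rot": [0, 0, 0], "jaw": 0},
])

```text
time: 2.55
tool_pos: [0.5914, 0.0135, 0.1717]
tool_rot: [-0.02, 0.951, 0.067, 0.301]
contact_force: [-0.4, -0.1, 0.4]
gripper_width: -0.004
grasp_force: 0.0
```

Run:
```python
from t import *
f=grab_frame("wrist"); g=grab_frame("side")
s=state(); c=np.array([.608,.0148,.145]); n=np.array([.565,.078,-.82])
print(s["tool_pos"],s["contact_force"])
for d in (.0,.01): print(d,rel(c+d*n,.611,.137))
a=f["pixels"][100:300,140:400]; u,v=proj(g,c)[0].astype(int); b=g["pixels"][v-50:v+50,u-65:u+65]
cv2.imwrite("pics/w2.png",np.hstack([cv2.resize(a,(400,308)),cv2.resize(b,(400,308))]))
```

```text
[0.59125616 0.01370371 0.17144345] [ 0.46629648 -0.69669024 -0.06722042]
0.0 (array([-0.15,  0.12,  3.13]), array([ 0.   , -0.001,  0.004]))
0.01 (array([-0.16,  0.12,  4.12]), array([ 0.   , -0.001,  0.004]))
```

View pics/w2.png

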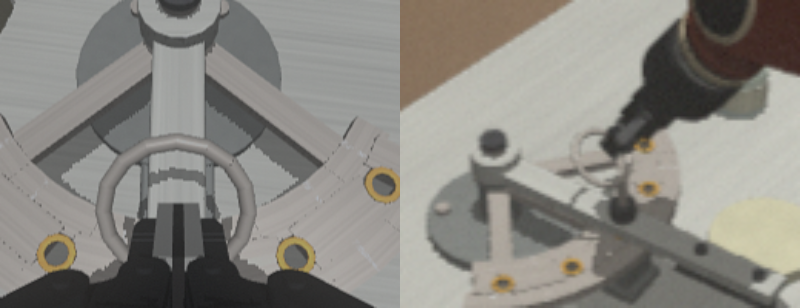

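The crops show the fingers centred on the ring (ring centre column 177, finger 180) and just short of the ring. I insert now.

send_rows([
  {"translation": [-0.1, 0, 0.8], "delta_rot": [0, 0, 0], "jaw": 0},
  {"translation": [-0.1, 0, 1.6], "delta_rot": [0, 0, 0], "jaw": 0},
  {"translation": [-0.1, 0, 2.4], "delta_rot": [0, 0, 0], "jaw": 0},
  {"translation": [-0.1, 0, 3.2], "delta_rot": [0, 0, 0], "jaw": 0},
  {"translation": [-0.1, 0, 4.0], "delta_rot": [0, 0, 0], "jaw": 0},
  {"translation": [-0.1, 0, 4.1], "delta_rot": [0, 0, 0], "jaw": 0},
  {"translation": [-0.1, 0, 4.1], "delta_rot": [0, 0, 0], "jaw": 0},
  {"translation": [-0.1, 0, 4.1], "delta_rot": [0, 0, 0], "jaw": 0},
])

```text
time: 3.45
tool_pos: [0.6135, 0.0169, 0.136]
tool_rot: [-0.02, 0.951, 0.067, 0.3]
contact_force: [0.2, 0.1, -0.1]
gripper_width: 0.002
grasp_force: 0.0
```

Run:
```python
from t import *
s=state(); c=np.array([.608,.0148,.145])
print(s["tool_pos"],s["contact_force"],s["joint_pos"])
for t in (.7,.8,.88,.96):
    n=np.array([np.sin(t)*.9906,np.sin(t)*.137,-np.cos(t)]); print(t,rel(c+.01*n,t,.137))
```

```text
[0.61354546 0.01692368 0.13604356] [ 0.21349272  0.12190106 -0.0671387 ] [-0.1695608  -0.19131192  2.11957096  0.29215458  0.64571745  1.0778614 ]
0.7 (array([ 0.13,  0.13, -0.07]), array([-0.   ,  0.089,  0.003]))
0.8 (array([ 0.23,  0.14, -0.08]), array([-0.001,  0.189,  0.003]))
0.88 (array([ 0.31,  0.14, -0.1 ]), array([-0.001,  0.269,  0.003]))
0.96 (array([ 0.38,  0.14, -0.13]), array([-0.001,  0.349,  0.003]))
```

send_rows([
  {"translation": [0.1, 0.1, 0], "delta_rot": [0, 0.06, 0], "jaw": 0},
  {"translation": [0.15, 0.1, 0], "delta_rot": [0, 0.12, 0], "jaw": 0},
  {"translation": [0.2, 0.1, -0.1], "delta_rot": [0, 0.18, 0], "jaw": 0},
  {"translation": [0.3, 0.1, -0.1], "delta_rot": [0, 0.24, 0], "jaw": 0},
  {"translation": [0.35, 0.1, -0.1], "delta_rot": [0, 0.3, 0], "jaw": 0},
  {"translation": [0.4, 0.1, -0.1], "delta_rot": [0, 0.35, 0], "jaw": 0},
  {"translation": [0.4, 0.1, -0.1], "delta_rot": [0, 0.35, 0], "jaw": 0},
  {"translation": [0.4, 0.1, -0.1], "delta_rot": [0, 0.35, 0], "jaw": 0},
])

```text
time: 4.25
tool_pos: [0.6163, 0.0162, 0.1393]
tool_rot: [-0.031, 0.885, 0.062, 0.461]
contact_force: [-0.1, 0.1, 0.8]
gripper_width: -0.007
grasp_force: 0.0
```

Run:
```python
from t import *
s=state(); print(s["tool_pos"],s["contact_force"],s["joint_pos"])
p=s["tool_pos"]
for dz in (.005,.010,.02,.03): print(dz,rel(np.array([.614,.0157,p[2]+dz]),.96,.137))
```

```text
[0.61627804 0.01621711 0.13933455] [-0.1069946   0.12965314  0.81128429] [-0.22050918 -0.25650896  2.29191599  1.03960558  0.34037291  0.34317145]
0.005 (array([ 0.28,  0.02, -0.48]), array([-0.001,  0.   ,  0.003]))
0.01 (array([ 0.69,  0.02, -0.76]), array([-0.001,  0.   ,  0.003]))
0.02 (array([ 1.5 ,  0.02, -1.34]), array([-0.001,  0.   ,  0.003]))
0.03 (array([ 2.32,  0.02, -1.91]), array([-0.001,  0.   ,  0.003]))
```

send_rows([
  {"translation": [0.16, 0, -0.11], "delta_rot": [0, 0, 0], "jaw": 0},
  {"translation": [0.33, 0, -0.23], "delta_rot": [0, 0, 0], "jaw": 0},
  {"translation": [0.49, 0, -0.34], "delta_rot": [0, 0, 0], "jaw": 0},
  {"translation": [0.66, 0, -0.46], "delta_rot": [0, 0, 0], "jaw": 0},
  {"translation": [0.74, 0, -0.52], "delta_rot": [0, 0, 0], "jaw": 0},
  {"translation": [0.82, 0, -0.57], "delta_rot": [0, 0, 0], "jaw": 0},
  {"translation": [0.82, 0, -0.57], "delta_rot": [0, 0, 0], "jaw": 0},
  {"translation": [0.82, 0, -0.57], "delta_rot": [0, 0, 0], "jaw": 0},
])

```text
time: 5.05
tool_pos: [0.6162, 0.0164, 0.1488]
tool_rot: [-0.032, 0.885, 0.062, 0.461]
contact_force: [0.1, 1.2, -0.5]
gripper_width: 0.0
grasp_force: 0.0
```

```bash
cat > look.py <<'E'
import sys
from t import *
s=state(); print(s["tool_pos"],s["contact_force"],s["joint_pos"])
o=[]
for n in sys.argv[2:]:
    g=grab_frame(n); W=cloud(g); u,v=proj(g,s["tool_pos"])[0].astype(int); w=60 if n!="wrist" else 110
    v0=min(max(v-w+10,0),384-2*w);u0=min(max(u-int(w*4/3),0),512-int(w*8/3))
    o.append(cv2.resize(g["pixels"][v0:v0+2*w,u0:u0+int(w*8/3)],(400,300)))
cv2.imwrite(f"pics/{sys.argv[1]}.png",np.hstack(o))
E
python3 look.py l1 side wrist
```

```text
[0.61617645 0.01637521 0.14883062] [ 0.06613621  1.22577137 -0.48592659] [-0.22038035 -0.27667058  2.28895358  0.98607775  0.35269912  0.40037223]
```

View pics/l1.png

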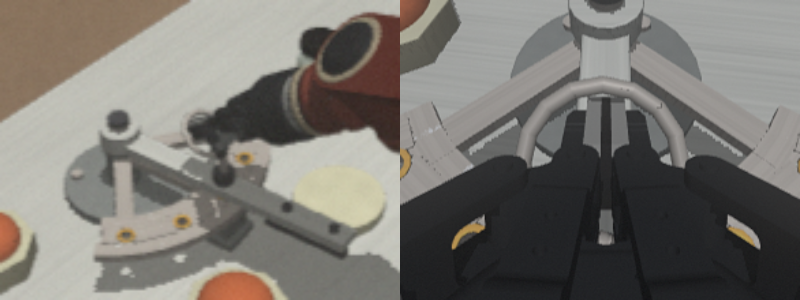

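The finger is through the ring, with the ring top at about (600,85) in the right crop, and carries no load yet. I keep lifting.

send_rows([
  {"translation": [0.12, 0, -0.08], "delta_rot": [0, 0, 0], "jaw": 0},
  {"translation": [0.25, 0, -0.17], "delta_rot": [0, 0, 0], "jaw": 0},
  {"translation": [0.37, 0, -0.26], "delta_rot": [0, 0, 0], "jaw": 0},
  {"translation": [0.49, 0, -0.34], "delta_rot": [0, 0, 0], "jaw": 0},
  {"translation": [0.57, 0, -0.4], "delta_rot": [0, 0, 0], "jaw": 0},
  {"translation": [0.66, 0, -0.46], "delta_rot": [0, 0, 0], "jaw": 0},
  {"translation": [0.66, 0, -0.46], "delta_rot": [0, 0, 0], "jaw": 0},
  {"translation": [0.66, 0, -0.46], "delta_rot": [0, 0, 0], "jaw": 0},
])

```text
time: 5.95
tool_pos: [0.6155, 0.0166, 0.1558]
tool_rot: [-0.032, 0.885, 0.063, 0.46]
contact_force: [-3.1, 0.0, -5.5]
gripper_width: -0.0
grasp_force: 3.1
```

send_rows([
  {"translation": [0.12, 0, -0.08], "delta_rot": [0, 0, 0], "jaw": 0},
  {"translation": [0.25, 0, -0.17], "delta_rot": [0, 0, 0], "jaw": 0},
  {"translation": [0.37, 0, -0.26], "delta_rot": [0, 0, 0], "jaw": 0},
  {"translation": [0.49, 0, -0.34], "delta_rot": [0, 0, 0], "jaw": 0},
  {"translation": [0.61, 0, -0.43], "delta_rot": [0, 0, 0], "jaw": 0},
  {"translation": [0.74, 0, -0.52], "delta_rot": [0, 0, 0], "jaw": 0},
  {"translation": [0.82, 0, -0.57], "delta_rot": [0, 0, 0], "jaw": 0},
  {"translation": [0.82, 0, -0.57], "delta_rot": [0, 0, 0], "jaw": 0},
])

```text
time: 6.75
tool_pos: [0.6158, 0.0166, 0.1664]
tool_rot: [-0.032, 0.885, 0.063, 0.46]
contact_force: [-6.6, -0.3, -6.8]
gripper_width: 0.001
grasp_force: 4.2
```

Run:
```python
from t import *
import pickle
D=pickle.load(open("f0.pkl","rb"))
s=state(); print(s["tool_pos"],s["contact_force"],s["joint_pos"])
def ringtop(f,lift):
    W=cloud(f); d=np.hypot(W[...,0]-.630,W[...,1]-.018)
    c=f["pixels"].astype(int).sum(-1)
    m=(d<.025)&(W[...,2]>.13)&(W[...,2]<.21)&(c>150); 
    return m.sum(),np.percentile(W[m][:,2],[50,90,98]).round(4)
for n in("scene","side"): print(n,ringtop(D[n],0),ringtop(grab_frame(n),0))
f=grab_frame("wrist"); W=cloud(f); m=(np.hypot(W[...,0]-.632,W[...,1]-.018)<.012)&(W[...,2]>.15)&(W[...,2]<.21)
q=W[m];print(len(q),np.percentile(q[:,2],[5,50,90,98]))
```

```text
[0.61579026 0.01657541 0.16636751] [-6.62743923 -0.28302991 -6.75051025] [-0.22033695 -0.31250451  2.28191408  0.89372016  0.37898667  0.49880463]
scene (np.int64(45), array([0.1615, 0.1654, 0.1667])) (np.int64(126), array([0.1764, 0.1842, 0.1892]))
side (np.int64(36), array([0.1589, 0.1623, 0.164 ])) (np.int64(61), array([0.1739, 0.18  , 0.1845]))
825 [0.17065783 0.17484427 0.17621357 0.17674839]
```

send_rows([
  {"translation": [0.08, 0, -0.06], "delta_rot": [0, 0, 0], "jaw": 0},
  {"translation": [0.16, 0, -0.11], "delta_rot": [0, 0, 0], "jaw": 0},
  {"translation": [0.25, 0, -0.17], "delta_rot": [0, 0, 0], "jaw": 0},
  {"translation": [0.33, 0, -0.23], "delta_rot": [0, 0, 0], "jaw": 0},
  {"translation": [0.41, 0, -0.29], "delta_rot": [0, 0, 0], "jaw": 0},
  {"translation": [0.41, 0, -0.29], "delta_rot": [0, 0, 0], "jaw": 0},
  {"translation": [0.41, 0, -0.29], "delta_rot": [0, 0, 0], "jaw": 0},
  {"translation": [0.41, 0, -0.29], "delta_rot": [0, 0, 0], "jaw": 0},
])

```text
time: 7.7
tool_pos: [0.6158, 0.0166, 0.1713]
tool_rot: [-0.032, 0.885, 0.063, 0.46]
contact_force: [-6.7, -0.3, -6.6]
gripper_width: 0.002
grasp_force: 4.3
```

```bash
cat > sw.py <<'E'
import sys
from t import *
# rotate current pose about the pivot by -a (arm angle +a), keep height
s=state(); r=Rt(s); P=np.array([.735,.032,0]); p=s["tool_pos"]
print(p,s["contact_force"],s["joint_pos"].round(2))
for a in map(float,sys.argv[1:]):
    Q=R.from_rotvec([0,0,-a]); print(a,(r.inv().apply(P+Q.apply(p-P)-p)*100).round(2).tolist(),(r.inv()*Q*r).as_rotvec().round(3).tolist())
E
python3 sw.py .03 .06 .09 .12 .15
```

```text
[0.61575992 0.01658166 0.17129094] [-6.67981633 -0.34284237 -6.58273476] [-0.22 -0.32  2.28  0.87  0.39  0.52]
0.03 [0.01, -0.36, 0.01] [-0.025, -0.0, 0.017]
0.06 [0.02, -0.72, 0.02] [-0.049, -0.0, 0.034]
0.09 [0.04, -1.08, 0.05] [-0.074, -0.0, 0.052]
0.12 [0.06, -1.44, 0.08] [-0.098, -0.0, 0.069]
0.15 [0.09, -1.79, 0.13] [-0.123, -0.0, 0.086]
```

send_rows([
  {"translation": [0, -0.3, 0], "delta_rot": [-0.02, 0, 0.014], "jaw": 0},
  {"translation": [0.01, -0.6, 0.01], "delta_rot": [-0.04, 0, 0.028], "jaw": 0},
  {"translation": [0.03, -0.9, 0.03], "delta_rot": [-0.06, 0, 0.042], "jaw": 0},
  {"translation": [0.05, -1.2, 0.06], "delta_rot": [-0.08, 0, 0.056], "jaw": 0},
  {"translation": [0.07, -1.5, 0.09], "delta_rot": [-0.1, 0, 0.07], "jaw": 0},
  {"translation": [0.09, -1.8, 0.13], "delta_rot": [-0.123, 0, 0.086], "jaw": 0},
  {"translation": [0.09, -1.8, 0.13], "delta_rot": [-0.123, 0, 0.086], "jaw": 0},
  {"translation": [0.09, -1.8, 0.13], "delta_rot": [-0.123, 0, 0.086], "jaw": 0},
])

```text
time: 8.5
tool_pos: [0.6146, 0.0351, 0.1709]
tool_rot: [0.002, 0.888, -0.004, 0.461]
contact_force: [-5.8, 1.0, -6.5]
gripper_width: -0.001
grasp_force: 4.4
```

```bash
cat > ang.py <<'E'
from t import *
f=grab_frame("scene"); W=cloud(f); c=np.array([.735,.032])
d=np.hypot(W[...,0]-c[0],W[...,1]-c[1]); a=np.angle(np.exp(1j*(np.arctan2(W[...,1]-c[1],W[...,0]-c[0])-np.pi-.137)))
m=(d>.2)&(d<.32)&(abs(W[...,2]-.085)<.006)&(abs(a)<1)
q=W[m][:,:2]; print("arm angle",m.sum(),-np.median(a[m]),np.percentile(-a[m],[10,90]),"scene")
f=grab_frame("side"); W=cloud(f)
d=np.hypot(W[...,0]-c[0],W[...,1]-c[1]); a=np.angle(np.exp(1j*(np.arctan2(W[...,1]-c[1],W[...,0]-c[0])-np.pi-.137)))
m=(d>.2)&(d<.32)&(abs(W[...,2]-.083)<.006)&(abs(a)<1)
print(" side",m.sum(),-np.median(a[m]))
E
python3 ang.py; python3 sw.py .06 .12 .18 .24 .26
```

```text
arm angle 243 0.14746805187244538 [0.11137753 0.20213644] scene
 side 384 0.17847639007708405
[0.61462369 0.03477099 0.17087645] [-5.40366969  0.98449287 -6.66212797] [-0.09 -0.33  2.28  0.3   0.24  1.23]
0.06 [0.02, -0.72, 0.03] [-0.049, -0.0, 0.035]
0.12 [0.06, -1.44, 0.09] [-0.098, -0.0, 0.069]
0.18 [0.13, -2.15, 0.18] [-0.147, -0.0, 0.104]
0.24 [0.22, -2.86, 0.31] [-0.196, -0.0, 0.138]
0.26 [0.26, -3.09, 0.37] [-0.213, -0.0, 0.15]
```

```bash
cat > sw2.py <<'E'
import sys
from t import *
s=state(); P=np.array([.735,.032,0]); p=s["tool_pos"]
u=lambda a:np.array([np.cos(a),np.sin(a),0])
print(p,s["contact_force"],s["joint_pos"].round(2))
h,tilt=float(sys.argv[1]),float(sys.argv[2])
for k in sys.argv[3:]:
    A,y=map(float,k.split(","))
    q=P-.106*u(.137-A)-.0145*u(y); q[2]=h
    print(A,y,*[v.tolist() for v in rel(q,tilt,y,s)])
E
python3 sw2.py .171 .96 .18,-.03 .21,-.05 .24,-.07 .27,-.08 .3,-.1
```

```text
[0.61462369 0.03477099 0.17087645] [-5.40366969  0.98449287 -6.66212797] [-0.09 -0.33  2.28  0.3   0.24  1.23]
0.18 -0.03 [0.01, -0.22, -0.01] [-0.017, 0.002, 0.012]
0.21 -0.05 [0.02, -0.57, 0.0] [-0.033, 0.002, 0.024]
0.24 -0.07 [0.03, -0.91, 0.02] [-0.05, 0.002, 0.035]
0.27 -0.08 [0.05, -1.25, 0.05] [-0.058, 0.002, 0.041]
0.3 -0.1 [0.08, -1.59, 0.09] [-0.074, 0.002, 0.053]
```

send_rows([
  {"translation": [0, -0.2, 0], "delta_rot": [-0.015, 0, 0.01], "jaw": 0},
  {"translation": [0.01, -0.5, 0], "delta_rot": [-0.03, 0, 0.02], "jaw": 0},
  {"translation": [0.03, -0.8, 0.01], "delta_rot": [-0.045, 0, 0.03], "jaw": 0},
  {"translation": [0.05, -1.1, 0.04], "delta_rot": [-0.055, 0, 0.04], "jaw": 0},
  {"translation": [0.06, -1.4, 0.07], "delta_rot": [-0.065, 0, 0.045], "jaw": 0},
  {"translation": [0.08, -1.6, 0.09], "delta_rot": [-0.074, 0, 0.053], "jaw": 0},
  {"translation": [0.08, -1.6, 0.09], "delta_rot": [-0.074, 0, 0.053], "jaw": 0},
  {"translation": [0.08, -1.6, 0.09], "delta_rot": [-0.074, 0, 0.053], "jaw": 0},
])

```text
time: 9.4
tool_pos: [0.6159, 0.0504, 0.1708]
tool_rot: [0.023, 0.887, -0.045, 0.46]
contact_force: [-6.2, 2.0, -6.5]
gripper_width: -0.003
grasp_force: 4.5
```

```bash
python3 ang.py; python3 sw2.py .171 .96 .33,-.11 .36,-.13 .39,-.14 .41,-.15 .43,-.15
```

```text
arm angle 191 0.28179137328799175 [0.24442927 0.33962157] scene
 side 391 0.31001862477762376
[0.61586907 0.05029853 0.17082078] [-7.11956991  0.94316562 -5.85198355] [-0.   -0.3   2.27 -0.34  0.24  1.96]
0.33 -0.11 [0.03, -0.37, 0.02] [-0.007, 0.003, 0.004]
0.36 -0.13 [0.05, -0.71, 0.04] [-0.023, 0.003, 0.016]
0.39 -0.14 [0.08, -1.04, 0.08] [-0.031, 0.003, 0.021]
0.41 -0.15 [0.1, -1.27, 0.11] [-0.039, 0.003, 0.027]
0.43 -0.15 [0.12, -1.47, 0.14] [-0.039, 0.003, 0.027]
```

send_rows([
  {"translation": [0.02, -0.3, 0.02], "delta_rot": [-0.007, 0, 0.004], "jaw": 0},
  {"translation": [0.04, -0.6, 0.04], "delta_rot": [-0.015, 0, 0.01], "jaw": 0},
  {"translation": [0.07, -0.9, 0.07], "delta_rot": [-0.025, 0, 0.017], "jaw": 0},
  {"translation": [0.09, -1.15, 0.1], "delta_rot": [-0.035, 0, 0.023], "jaw": 0},
  {"translation": [0.11, -1.35, 0.12], "delta_rot": [-0.039, 0, 0.027], "jaw": 0},
  {"translation": [0.12, -1.47, 0.14], "delta_rot": [-0.039, 0, 0.027], "jaw": 0},
  {"translation": [0.12, -1.47, 0.14], "delta_rot": [-0.039, 0, 0.027], "jaw": 0},
  {"translation": [0.12, -1.47, 0.14], "delta_rot": [-0.039, 0, 0.027], "jaw": 0},
])

```text
time: 10.3
tool_pos: [0.6188, 0.0649, 0.1704]
tool_rot: [0.034, 0.885, -0.067, 0.459]
contact_force: [-8.7, 2.2, -6.2]
gripper_width: -0.0
grasp_force: 5.5
```

```bash
cat > ang.py <<'E'
from t import *
import pickle
D=pickle.load(open("f0.pkl","rb")); c=np.array([.735,.032])
def ang(f,n):
    W=cloud(f); d=np.hypot(W[...,0]-c[0],W[...,1]-c[1]); a=-np.angle(np.exp(1j*(np.arctan2(W[...,1]-c[1],W[...,0]-c[0])-np.pi-.137)))
    m=(d>.21)&(d<.31)&(abs(W[...,2]-.084)<.006)&(abs(a)<1); med=np.median(a[m]); m&=abs(a-med)<.1
    q=W[m][:,:2]; v=cv2.fitLine(q.astype(np.float32),cv2.DIST_HUBER,0,.001,.001).ravel()
    v=v if v[0]>0 else -v
    return m.sum(),med.round(4),np.round(.137-np.arctan2(v[1],v[0]),4)
for n in("scene","side"): print(n,"start",ang(D[n],n),"now",ang(grab_frame(n),n))
E
python3 ang.py; python3 look.py l3 scene wrist
```

```text
scene start (np.int64(315), np.float64(0.0022), np.float32(0.0127)) now (np.int64(84), np.float64(0.4034), np.float32(0.2203))
side start (np.int64(319), np.float64(0.0294), np.float32(0.0123)) now (np.int64(329), np.float64(0.4369), np.float32(0.4397))
[0.61874765 0.06489178 0.17028943] [-9.04643372  1.7103985  -6.51244615] [ 0.05647659 -0.27507575  2.2447155  -0.64817156  0.2802645   2.32063124]
```

View pics/l3.png

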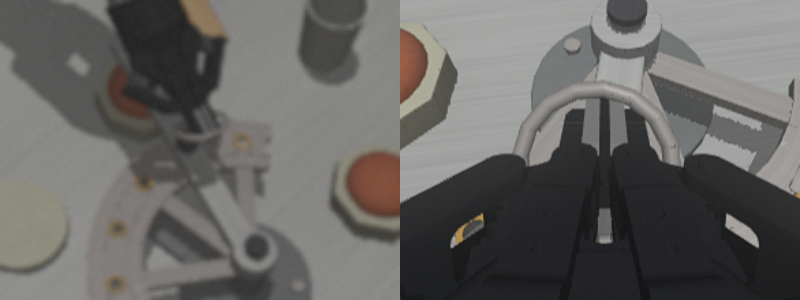

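```bash
python3 sw2.py .1705 .96 .44,-.15 .457,-.16
```

```text
[0.61875588 0.06488573 0.17030344] [-9.36642353  3.10209283 -7.06491332] [ 0.06 -0.28  2.24 -0.65  0.28  2.32]
0.44 -0.15 [0.05, -0.1, 0.04] [-0.001, 0.004, -0.001]
0.457 -0.16 [0.07, -0.29, 0.06] [-0.009, 0.004, 0.005]
```

send_rows([
  {"translation": [0, -0.1, 0], "delta_rot": [0, 0, 0], "jaw": 0},
  {"translation": [0, -0.2, -0.05], "delta_rot": [0, 0, 0], "jaw": 0},
  {"translation": [0, -0.3, -0.1], "delta_rot": [0, 0, 0], "jaw": 0},
  {"translation": [0, -0.3, -0.1], "delta_rot": [0, 0, 0], "jaw": 0},
  {"translation": [0, -0.3, -0.1], "delta_rot": [0, 0, 0], "jaw": 0},
  {"translation": [0, -0.3, -0.1], "delta_rot": [0, 0, 0], "jaw": 0},
  {"translation": [0, -0.3, -0.1], "delta_rot": [0, 0, 0], "jaw": 0},
  {"translation": [0, -0.3, -0.1], "delta_rot": [0, 0, 0], "jaw": 0},
])

```text
time: 11.3
tool_pos: [0.6192, 0.0679, 0.1721]
tool_rot: [0.034, 0.885, -0.066, 0.46]
contact_force: [-5.1, 0.4, -6.8]
gripper_width: -0.001
grasp_force: 4.6
```

```bash
python3 ang.py; python3 sw2.py .170 .96 .457,-.16
```

```text
scene start (np.int64(315), np.float64(0.0022), np.float32(0.0127)) now (np.int64(55), np.float64(0.4285), np.float32(0.2356))
side start (np.int64(319), np.float64(0.0294), np.float32(0.0123)) now (np.int64(339), np.float64(0.4625), np.float32(0.4384))
[0.61917674 0.0678948  0.17205737] [-5.6738286   1.38187365 -7.59386149] [ 0.06 -0.28  2.24 -0.66  0.28  2.34]
0.457 -0.16 [-0.12, 0.01, 0.19] [-0.009, 0.001, 0.006]
```

The side view puts the arm at 0.433 against a target of 0.436. I lower gently.

send_rows([
  {"translation": [-0.25, 0, 0.17], "delta_rot": [0, 0, 0], "jaw": 0},
  {"translation": [-0.5, 0, 0.34], "delta_rot": [0, 0, 0], "jaw": 0},
  {"translation": [-0.74, 0, 0.51], "delta_rot": [0, 0, 0], "jaw": 0},
  {"translation": [-0.98, 0, 0.68], "delta_rot": [0, 0, 0], "jaw": 0},
  {"translation": [-1.23, 0, 0.86], "delta_rot": [0, 0, 0], "jaw": 0},
  {"translation": [-1.48, 0, 1.03], "delta_rot": [0, 0, 0], "jaw": 0},
  {"translation": [-1.64, 0, 1.14], "delta_rot": [0, 0, 0], "jaw": 0},
  {"translation": [-1.64, 0, 1.14], "delta_rot": [0, 0, 0], "jaw": 0},
])

```text
time: 12.2
tool_pos: [0.6198, 0.0682, 0.1531]
tool_rot: [0.034, 0.884, -0.066, 0.461]
contact_force: [-7.4, 1.3, -4.2]
gripper_width: 0.002
grasp_force: 4.0
```

```bash
python3 ang.py
cat > rt.py <<'E'
from t import *
f=grab_frame("wrist"); W=cloud(f); p=np.array([.735,.032])-.106*np.array([np.cos(.137-.436),np.sin(.137-.436)])
m=(np.hypot(W[...,0]-p[0],W[...,1]-p[1])<.012)&(W[...,2]>.13)&(W[...,2]<.21); q=W[m]
print("ring top",len(q),np.percentile(q[:,2],[50,90,98]))
s=state(); print(s["tool_pos"],s["contact_force"],s["joint_pos"].round(2))
E
python3 rt.py
```

```text
scene start (np.int64(315), np.float64(0.0022), np.float32(0.0127)) now (np.int64(35), np.float64(0.4207), np.float32(0.3453))
side start (np.int64(319), np.float64(0.0294), np.float32(0.0123)) now (np.int64(331), np.float64(0.4637), np.float32(0.4332))
ring top 996 [0.16187944 0.16345589 0.16416763]
[0.61972628 0.06817662 0.15315551] [-6.67616489  1.46657959 -5.10758195] [ 0.06 -0.24  2.25 -0.78  0.25  2.46]
```

The ring top is at 0.1635, which is about its home height, so the pin is in the hole. I unload the finger completely.

send_rows([
  {"translation": [-0.16, 0, 0.11], "delta_rot": [0, 0, 0], "jaw": 0},
  {"translation": [-0.33, 0, 0.23], "delta_rot": [0, 0, 0], "jaw": 0},
  {"translation": [-0.49, 0, 0.34], "delta_rot": [0, 0, 0], "jaw": 0},
  {"translation": [-0.66, 0, 0.46], "delta_rot": [0, 0, 0], "jaw": 0},
  {"translation": [-0.82, 0, 0.57], "delta_rot": [0, 0, 0], "jaw": 0},
  {"translation": [-0.98, 0, 0.68], "delta_rot": [0, 0, 0], "jaw": 0},
  {"translation": [-0.98, 0, 0.68], "delta_rot": [0, 0, 0], "jaw": 0},
  {"translation": [-0.98, 0, 0.68], "delta_rot": [0, 0, 0], "jaw": 0},
])

```text
time: 13.15
tool_pos: [0.6196, 0.0679, 0.141]
tool_rot: [0.035, 0.884, -0.066, 0.461]
contact_force: [0.1, 1.5, -0.3]
gripper_width: 0.004
grasp_force: 0.0
```

```bash
python3 ang.py; python3 rt.py
python3 - <<'E'
from t import *
s=state(); P=np.array([.735,.032,0]); u=lambda a:np.array([np.cos(a),np.sin(a),0])
c=P-.128*u(-.299)+[0,0,.145]
for t,y in((.9,-.16),(.85,-.18),(.8,-.2),(.75,-.22),(.7,-.25),(.65,-.28)):
    n=np.sin(t)*u(y)-np.array([0,0,np.cos(t)]); print(t,y,*rel(c+.010*n,t,y,s))
E
```

```text
scene start (np.int64(315), np.float64(0.0022), np.float32(0.0127)) now (np.int64(17), np.float64(0.4021), np.float32(0.0714))
side start (np.int64(319), np.float64(0.0294), np.float32(0.0123)) now (np.int64(334), np.float64(0.4629), np.float32(0.4368))
ring top 1149 [0.16059111 0.16308832 0.16369327]
[0.61958455 0.06795653 0.14103565] [0.37693897 0.19106807 0.25914787] [ 0.06 -0.21  2.25 -0.87  0.23  2.55]
0.9 -0.16 [-0.14 -0.06  0.19] [-0.009 -0.061  0.007]
0.85 -0.18 [-0.19 -0.05  0.19] [-0.024 -0.111  0.02 ]
0.8 -0.2 [-0.24 -0.03  0.18] [-0.039 -0.161  0.033]
0.75 -0.22 [-0.29 -0.02  0.17] [-0.054 -0.211  0.048]
0.7 -0.25 [-0.34 -0.01  0.16] [-0.075 -0.261  0.069]
0.65 -0.28 [-0.39  0.01  0.14] [-0.095 -0.311  0.092]
```

send_rows([
  {"translation": [-0.14, 0, 0.15], "delta_rot": [-0.009, -0.06, 0.007], "jaw": 0},
  {"translation": [-0.19, 0, 0.15], "delta_rot": [-0.024, -0.11, 0.02], "jaw": 0},
  {"translation": [-0.24, 0, 0.15], "delta_rot": [-0.039, -0.16, 0.033], "jaw": 0},
  {"translation": [-0.29, 0, 0.15], "delta_rot": [-0.054, -0.21, 0.048], "jaw": 0},
  {"translation": [-0.34, 0, 0.15], "delta_rot": [-0.075, -0.26, 0.069], "jaw": 0},
  {"translation": [-0.39, 0, 0.14], "delta_rot": [-0.095, -0.31, 0.092], "jaw": 0},
  {"translation": [-0.39, 0, 0.14], "delta_rot": [-0.095, -0.31, 0.092], "jaw": 0},
  {"translation": [-0.39, 0, 0.14], "delta_rot": [-0.095, -0.31, 0.092], "jaw": 0},
])

```text
time: 14.1
tool_pos: [0.6186, 0.0681, 0.137]
tool_rot: [0.045, 0.938, -0.132, 0.317]
contact_force: [-0.4, 0.1, -0.3]
gripper_width: -0.002
grasp_force: 0.0
```

```bash
python3 rt.py
python3 - <<'E'
from t import *
s=state(); c=np.array([.735-.128*np.cos(-.299),.032-.128*np.sin(-.299),.145])
print(Rt(s).inv().apply(c-s["tool_pos"])*100, rel(s["tool_pos"],.65,-.28))
E
```

```text
ring top 1404 [0.16095314 0.16306007 0.1638101 ]
[0.61809428 0.06807613 0.13642577] [-0.39303634  0.08985622  0.17118545] [ 0.08 -0.14  2.09 -0.38  0.61  2.18]
[ 0.06922188 -0.00642985 -1.02473634] (array([0., 0., 0.]), array([ 0.   , -0.   ,  0.001]))
```

Centred in the ring with no load; I withdraw straight back along the finger.

send_rows([
  {"translation": [0, 0, -1], "delta_rot": [0, 0, 0], "jaw": 0},
  {"translation": [0, 0, -2], "delta_rot": [0, 0, 0], "jaw": 0},
  {"translation": [0, 0, -3], "delta_rot": [0, 0, 0], "jaw": 0},
  {"translation": [0, 0, -5], "delta_rot": [0, 0, 0], "jaw": 0},
  {"translation": [0, 0, -8], "delta_rot": [0, 0, 0], "jaw": 0},
  {"translation": [0, 0, -11], "delta_rot": [0, 0, 0], "jaw": 0},
  {"translation": [0, 0, -14], "delta_rot": [0, 0, 0], "jaw": 0},
  {"translation": [0, 0, -15], "delta_rot": [0, 0, 0], "jaw": 0},
])

```text
time: 14.95
tool_pos: [0.5311, 0.0941, 0.2609]
tool_rot: [0.044, 0.937, -0.132, 0.32]
contact_force: [1.0, 0.3, -0.1]
gripper_width: 0.001
grasp_force: 0.0
```

```bash
python3 ang.py; python3 rt.py
python3 - <<'E'
from t import *
f=grab_frame("wrist"); g=grab_frame("scene")
cv2.imwrite("pics/e.png",np.hstack([cv2.resize(f["pixels"],(400,300)),cv2.resize(g["pixels"],(400,300))]))
E
```

```text
scene start (np.int64(315), np.float64(0.0022), np.float32(0.0127)) now (np.int64(293), np.float64(0.4501), np.float32(0.4395))
side start (np.int64(319), np.float64(0.0294), np.float32(0.0123)) now (np.int64(332), np.float64(0.464), np.float32(0.4447))
ring top 183 [0.16214197 0.16354281 0.16414679]
[0.53115038 0.09342418 0.25687906] [-4.17953060e-04 -2.84385198e-02 -8.26028798e-01] [ 0.16 -0.51  2.16 -0.33  0.92  2.14]
```

View pics/e.png

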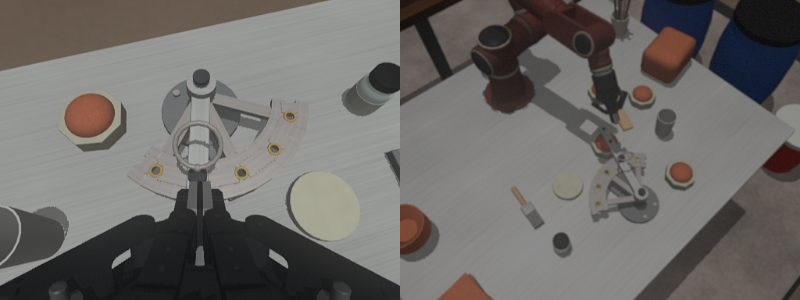

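The picture shows the arm in the hole next to the start hole at (200,165), above the mould. Three holes are free on the bat's side and one beyond, and the loose things have not moved. The ring is at its home height.

```bash
python3 -c "
from plant import *
print(job_done())"
```

```text
the job is handed in; nothing more can be done
None
```

The pin was lifted by its ring, the arm swung one hole over to the domed mould (about 0.435 rad), and the pin let back down to its home height there; the job is handed in after about 15 s, with the loose things not touched.

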